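Click the two loose columns onto the column rack in size order

TASK

The column rack holds the shortest steel column at one end and the longest at the other. Click the two loose columns onto the two empty places between them, so that the four run in order of length along the rack, each pressed fully home in its spring clips at about its middle. Leave the two columns already on the rack where they are, and do not shift the wrench or the small glass vial.

Things in the scene. Friction and masses are not known exactly. Their poses are not given: they have to be found in the camera images.
- rack: Aluminium column rack fixed to the bench: 285 mm along the row (its x), 90 mm across (its y), 66 mm high; origin at the centre of its underside. Four places 70 mm apart along x; a column lies across the row, along y, over two support blocks (8 mm wide, 30 mm either side of the middle line), each between a pair of sprung steel jaws of that width. Seated, its axis is 42 mm above the bench.
- place0 (a point): End place at the rack's -x end: the middle of a seated column's axis, 42 mm above the bench; axes as the rack's. Holds either the shortest or the longest column. The gap between jaws is 25 mm wide at the top (66 mm above the bench) and narrows to 10 mm at the neck (48 mm above the bench).
- place1 (a point): The same point of the next place, 70 mm along the rack's x; empty at the start. The jaws give way sideways, snap over a tube pressed straight down with about 8 N (14 N if it is 4 mm off to one side), then centre it; against the blocks the force climbs quickly; a column's weight alone does not push it in.
- place2 (a point): The same point of the third place; empty at the start. Between the two pairs of jaws the middle 50 mm of the tube stays free for the fingers, down to 16 mm above the bench.
- place3 (a point): The same for the end place at the rack's +x end; holds the other of the shortest and the longest column.
- col_105: Stainless chromatography column, 105 mm long over all: a plain round tube 14 mm in diameter with a six-sided steel nut at each end (24 mm across flats, 15 mm long). The shortest; already clipped in one end place of the rack, either end. Origin at its middle, on the tube's axis; its y axis runs along the tube; both ends are alike. Under 0.35 kg.
- col_140: Stainless chromatography column, 140 mm long over all: a plain round tube 14 mm in diameter with a six-sided steel nut at each end (24 mm across flats, 15 mm long). The shorter loose one, lying on the bench on a flat of its nuts, its axis 12 mm above the bench and the tube 5 mm clear of it. Origin at its middle, on the tube's axis; its y axis runs along the tube; both ends are alike. Under 0.35 kg.
- col_175: Stainless chromatography column, 175 mm long over all: a plain round tube 14 mm in diameter with a six-sided steel nut at each end (24 mm across flats, 15 mm long). The longer loose one, lying on the bench on a flat of its nuts, its axis 12 mm above the bench and the tube 5 mm clear of it. Origin at its middle, on the tube's axis; its y axis runs along the tube; both ends are alike. Under 0.35 kg.
- col_210: Stainless chromatography column, 210 mm long over all: a plain round tube 14 mm in diameter with a six-sided steel nut at each end (24 mm across flats, 15 mm long). The longest; already clipped in the other end place of the rack. Origin at its middle, on the tube's axis; its y axis runs along the tube; both ends are alike. Under 0.35 kg.
- wrench: Loose steel open-ended wrench, 170 mm long, lying on the bench among the columns; to be left alone. Origin at its middle on the underside, its x axis along its length.
- vial: Small capped glass vial standing on the bench, 22 mm in diameter, 45 mm high; to be left alone. Origin at the centre of its underside.
Mind the look-alikes: they are no part of the job. Leave any blue or orange look-alike of the col_105 alone.

How it is judged:
At the end, for the whole second after the job is handed in: All four columns are at rest in the rack in order of length, each middle within 15 mm of its place, axis within 4 mm of seated height and 10 degrees of the rack's y; the two there at the start are within 15 mm of where they were ((((horizontal distance between col_105 and place0 below 0.015 m and z of col_105 in the frame of place0 between -0.004 and 0.004 m and angle between the y axis of col_105 and the y axis of rack, either way round below 0.175 rad) and (horizontal distance between col_140 and place1 below 0.015 m and z of col_140 in the frame of place1 between -0.004 and 0.004 m and angle between the y axis of col_140 and the y axis of rack, either way round below 0.175 rad) and (horizontal distance between col_175 and place2 below 0.015 m and z of col_175 in the frame of place2 between -0.004 and 0.004 m and angle between the y axis of col_175 and the y axis of rack, either way round below 0.175 rad) and (horizontal distance between col_210 and place3 below 0.015 m and z of col_210 in the frame of place3 between -0.004 and 0.004 m and angle between the y axis of col_210 and the y axis of rack, either way round below 0.175 rad)) or ((horizontal distance between col_105 and place3 below 0.015 m and z of col_105 in the frame of place3 between -0.004 and 0.004 m and angle between the y axis of col_105 and the y axis of rack, either way round below 0.175 rad) and (horizontal distance between col_140 and place2 below 0.015 m and z of col_140 in the frame of place2 between -0.004 and 0.004 m and angle between the y axis of col_140 and the y axis of rack, either way round below 0.175 rad) and (horizontal distance between col_175 and place1 below 0.015 m and z of col_175 in the frame of place1 between -0.004 and 0.004 m and angle between the y axis of col_175 and the y axis of rack, either way round below 0.175 rad) and (horizontal distance between col_210 and place0 below 0.015 m and z of col_210 in the frame of place0 between -0.004 and 0.004 m and angle between the y axis of col_210 and the y axis of rack, either way round below 0.175 rad))) and distance of each of col_105, col_210 from where it was at the start of the episode below 0.015 m and linear speed of each of col_105, col_140, col_175, col_210 below 0.02 m/s); the robot touches nothing.
It fails at once if the wrench is shifted by more than 40 mm (distance of wrench from where it was at the start of the episode above 0.04 m).
It fails at once if the vial is shifted by more than 40 mm or tipped over (distance of vial from where it was at the start of the episode above 0.04 m or angle between vial's own z axis and vertical above 0.7 rad).
It also fails if it takes over 64 s, if anything falls off the work surface, if the arm or the gripper's body presses on something with over 40 N, if the wrist force passes 120 N, or if a joint passes its speed limit or range.

ROBOT

A 7-joint arm with a two-finger parallel gripper is mounted at the origin on the work surface. World frame = base frame: x ahead of the robot, y to its left, z up, the work surface at z = 0. Lengths are in m, angles in rad, forces in N, time in s.
With the tool pointing down it reaches from about 0.4 to 0.85 m from the base axis. Payload 10.4 kg.
Tool frame: the origin (TCP) lies midway between the tips of the shut fingers; the grasp point (between the pads) lies 19 mm behind it; z points along the fingers, y is the direction in which the jaws open and shut (so a half turn about z gives the same grasp; the last joint's range is limited). The gripper opens to 87 mm and grips with 3 to 60 N. Pads are 19 mm wide; open, the fingers measure 117 mm over their backs; the gripper's body (75 mm by 190 mm) begins 51 mm behind the grasp point.
Start: joints at [-1.22, 0.332, -0.065, 1.46, 0.022, 1.35, -0.088], TCP at [0.228, 0.582, 0.223] pointing down, gripper open.
Joint ranges: [-2.6, 2.6], [-0.5, 2.12], [-1.47, 1.34], [0.16, 2.42], [-1.27, 4.41], [0.06, 2.06], [-2.6, 2.6]. Speed limits (rad/s): [2.22, 2.22, 2.79, 2.79, 3.14, 3.14, 3.14].

INTERFACE

Orientations are given as a rotation vector (axis times angle).
In Python, from plant import robot, viewer gives the robot as it stands. The module is installed in compiled form; this text tells all that it offers.
- The arm moves only by the tool arm_command, never from a script. Its arguments are lists of equal length, an entry for each row: "delta_pos": the shift along the tool's x, y, z in m, a list of three; "dr": the turn, a rotation vector about the tool's x, y, z in degrees, a list of three. In form: {"delta_pos": [[dx, dy, dz], ...], "dr": [[rx, ry, rz], ...]}. A call has 1 to 10 rows; each row is the pose to reach, as a shift and turn from the pose measured when the call began, along the tool's axes at that moment; what a row does not reach only later rows make up. A row lasts 1/12 s, in which the tool goes at most 41.7 mm and 7.16 degrees, less where a joint would pass 70% of its speed; a pose out of reach is approached as far as the arm can. A call with a gripper value outside its range is refused whole. "fingers" is the gripper's target within -1 to 1 (fully open at 1, half-way at 0, shut at -1), set as the call begins (left out, the last holds). The fingers move at their own pace and stop on an object; the grip force is fixed at half the most. Time passes only in rows, so rows that repeat a pose let the fingers close. It gives the time, the measured TCP pose, the force and the opening at its end, in the units of the state.
- robot.sense(): the state, without advancing time (a new reading comes with each control period).
- viewer.snapshot(name): name is "scene" or "top" or "wrist"; returns the picture (420x560x3 uint8, blue, green, red); there is no depth.
- viewer.camera_info(name): a dict with "fov_y" (degrees; the focal length in pixels is half the picture's height over the tangent of half this angle, whatever the lens; pixels are square), "cx", "cy" (the principal point, pixels), "xyz" and "attitude" of the camera in the world; the wrist camera has in their place "hand_eye" (4x4, takes a point from camera to tool coordinates, whose origin is the TCP and whose axes are the flange's). Camera axes: x right, y down, z forward; pixel columns grow to the right and rows downward; lengths in m; the calibration is good to about 2 mm. The wrist camera is an equidistant fisheye: a pixel r from the principal point sees the ray r / f radians off the axis. A picture is of the moment at which its call begins: read the wrist's pose just before it. camera_info takes no time and is no camera call.
- robot.hand_in(): hands the job in, once; it reports no verdict.
The state is a dict: "clock": time; "joint_pos": joint angles; "joint_velocities": joint speeds; "joint_torque": joint torques, N m; "position": TCP position; "ee_rot": TCP orientation; "force": force on the tool from outside, world axes, zero at the start; "moment": the same for the moment, N m; "finger_gap": finger opening in m.
Only numpy, scipy, OpenCV 4.12 (cv2) and the standard library are available. Lean on these libraries where they do the work, as an engineer would, in place of code of your own. Each camera call takes 0.05 s, during which the arm holds its last target. There are 200 camera calls.

## Working session

There is one attempt and no reset: what is moved stays moved. The work goes in short steps, Python scripts to look and compute and a tool call to move; the robot and the scene stay as the last step left them, time stands still between calls to the robot, and variables do not carry over. Pictures are saved under pics/ and viewed, about 8 in all and at most 12, crops included, and the job is handed in when it is done.

Besides the shell and the picture viewer there is one more tool, called after "Request:" in YAML: its name, and indented under it one key for each argument. arm_command: Moves the arm, as the interface text tells. Its arguments: {"type":"object","properties":{"delta_pos":{"type":"array","items":{"type":"array","items":{"type":"number"}}},"dr":{"type":"array","items":{"type":"array","items":{"type":"number"}}},"fingers":{"type":"number"}},"required":["delta_pos","dr"]}

```bash
mkdir -p pics; python3 - <<'E'
from plant import robot, viewer
import cv2
s=robot.sense(); print(s)
for n in("scene","top","wrist"):
    print(n,viewer.camera_info(n))
for n in("scene","top"):
    cv2.imwrite(f"pics/{n}0.png",viewer.snapshot(n))
E
```

```text
{'clock': 0.0, 'joint_pos': array([-1.21958243,  0.33290311, -0.06471855,  1.46094914,  0.02161459,
        1.34990706, -0.08851022]), 'joint_velocities': array([-0.00034359, -0.00053348, -0.00045706, -0.00175852, -0.00031441,
        0.00262163, -0.00052087]), 'joint_torque': array([-7.45155339e-04, -6.23247671e+01,  2.37512542e-02, -3.89894557e+01,
       -6.16108370e-02,  3.99916526e-02,  1.51420500e-04]), 'position': array([0.22808625, 0.58146996, 0.22173076]), 'ee_rot': array([-5.83686857e-01, -3.08669179e+00,  2.28857879e-03]), 'force': array([0.37941246, 0.3793783 , 0.14684648]), 'moment': array([-0.03868828,  0.01498268,  0.0260074 ]), 'finger_gap': 0.08707084493410024}
scene {'fov_y': 57.10507957083049, 'cx': 271.49317186264034, 'cy': 216.90825250083094, 'xyz': array([ 1.00498035, -0.11128164,  0.71443242]), 'attitude': array([-1.9275843 , -1.72638578,  0.5863741 ])}
top {'fov_y': 42.78882467922955, 'cx': 273.8696466549118, 'cy': 207.76317398362482, 'xyz': array([ 0.23054746, -0.03771213,  1.33857256]), 'attitude': array([-2.02335899,  2.20435134, -0.2201891 ])}
wrist {'fov_y': 65.70646984690485, 'cx': 278.2810244003348, 'cy': 211.7115264717566, 'hand_eye': array([[ 7.25697665e-04, -9.54544424e-01, -2.98067803e-01,
         8.17941082e-02],
       [ 9.99999736e-01,  7.07189121e-04,  1.69941336e-04,
         6.31623881e-04],
       [ 4.85737525e-05, -2.98067848e-01,  9.54544685e-01,
        -1.62369174e-01],
       [ 0.00000000e+00,  0.00000000e+00,  0.00000000e+00,
         1.00000000e+00]])}
```

View pics/top0.png

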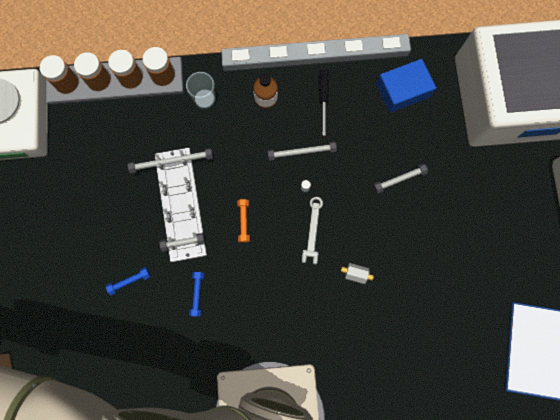

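View pics/scene0.png

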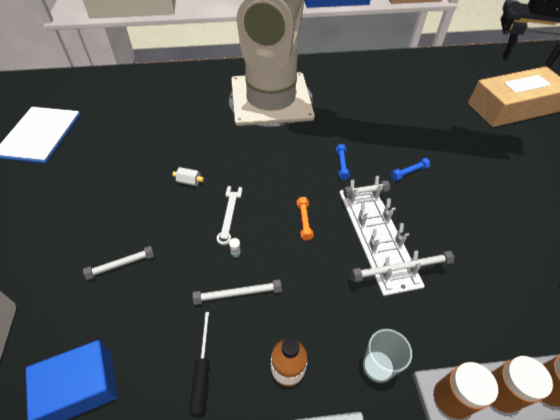

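The top view shows the rack at about (180,205), with the longest column at its upper end (171,160) and the shortest at its lower end (182,242). The loose col_175 is at (302,152) and col_140 at (401,178). The vial is at (306,185) and the wrench at (313,230). The scene view agrees.

```bash
cat > h.py <<'E'
import numpy as np, cv2
from plant import robot, viewer
from scipy.spatial.transform import Rotation as R
def ray(n,uv,tcp=None):
    c=viewer.camera_info(n); f=210/np.tan(np.radians(c['fov_y']/2))
    d=np.array([(uv[0]-c['cx'])/f,(uv[1]-c['cy'])/f,1.])
    if n=='wrist':
        r=np.hypot(*d[:2]); d=np.array([*(d[:2]/max(r,1e-9)*np.sin(r)),np.cos(r)])
        H=c['hand_eye']; p,q=tcp; M=R.from_rotvec(q).as_matrix()
        return p+M@H[:3,3], M@H[:3,:3]@d
    return np.array(c['xyz']), R.from_rotvec(c['attitude']).as_matrix()@d
def onplane(n,uv,z,tcp=None):
    o,d=ray(n,uv,tcp); return o+d*(z-o[2])/d[2]
def rects(img,thr,box,amin=60):
    x0,y0,x1,y1=box
    g=cv2.cvtColor(img,cv2.COLOR_BGR2GRAY)[y0:y1,x0:x1]
    cs,_=cv2.findContours((g>thr).astype('uint8'),cv2.RETR_EXTERNAL,cv2.CHAIN_APPROX_NONE)
    out=[]
    for c in cs:
        if cv2.contourArea(c)<amin: continue
        b=cv2.boxPoints(cv2.minAreaRect(c))+[x0,y0]
        e=[(b[i]+b[(i+1)%4])/2 for i in range(4)]
        L=[np.linalg.norm(e[0]-e[2]),np.linalg.norm(e[1]-e[3])]
        k=int(L[1]>L[0]); out.append((e[k],e[k+2],max(L),min(L)))
    return out
E
python3 - <<'E'
from h import *
im=cv2.imread('pics/top0.png'); sc=cv2.imread('pics/scene0.png')
for nm,box in (('175',(262,138,342,165)),('140',(368,160,434,196)),('rack',(120,140,215,268))):
    for a,b,L,w in rects(im,100,box):
        z=.012 if nm!='rack' else .0
        A,B=[onplane('top',p,z) for p in(a,b)]
        print(nm,a,b,w,A.round(3),B.round(3),((A+B)/2).round(4),np.degrees(np.arctan2(*(B-A)[1::-1])).round(1),np.linalg.norm(A-B).round(3))
for nm,box in (('175',(185,275,290,310)),('140',(78,242,160,282))):
    for a,b,L,w in rects(sc,100,box):
        A,B=[onplane('scene',p,.012) for p in(a,b)]
        print('sc',nm,a,b,w,((A+B)/2).round(4),np.degrees(np.arctan2(*(B-A)[1::-1])).round(1),np.linalg.norm(A-B).round(3))
for n,u,z in(('top',(306,185),.045),('top',(316,203),0),('top',(310,260),0),('top',(130,168),.042),('top',(211,154),.042),('top',(164,244),.042),('top',(203,240),.042)): print(u,onplane(n,u,z).round(3))
c=cv2.resize(im[140:270,100:240],None,fx=4,fy=4,interpolation=cv2.INTER_CUBIC)
cv2.imwrite('pics/rk.png',c)
E
```

```text
175 [331.32674789 146.48332262] [273.74472284 154.05990505] 5.218179271185499 [ 0.653 -0.216  0.012] [ 0.645 -0.066  0.012] [ 0.6489 -0.1412  0.012 ] 92.9 0.15
140 [420.43450737 169.61769915] [377.64158058 187.12389755] 5.427071470724076 [ 0.571 -0.437  0.012] [ 0.535 -0.322  0.012] [ 0.5531 -0.3795  0.012 ] 107.6 0.12
rack [168.44828415 150.62068748] [188.42838669 258.51327133] 72.98136971576122 [0.682 0.207 0.   ] [0.396 0.17  0.   ] [0.5389 0.1881 0.    ] -172.6 0.289
sc 175 [280.14501953 283.99097252] [192.82002926 296.77024269] 9.387812820474835 [ 0.6429 -0.1385  0.012 ] -87.0 0.176
sc 140 [151.37103653 250.09456301] [ 83.97937441 272.93920135] 8.700167711169506 [ 0.548  -0.3833  0.012 ] -72.7 0.14
(306, 185) [ 0.548 -0.138  0.045]
(316, 203) [ 0.51  -0.163  0.   ]
(310, 260) [ 0.366 -0.133  0.   ]
(130, 168) [0.631 0.297 0.042]
(211, 154) [0.65  0.092 0.042]
(164, 244) [0.431 0.221 0.042]
(203, 240) [0.433 0.125 0.042]
```

View pics/rk.png

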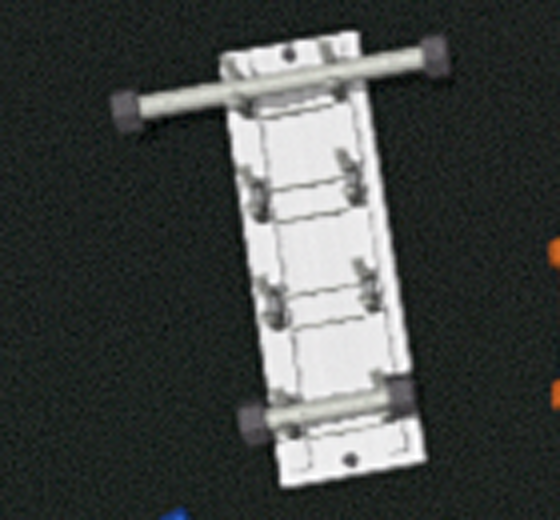

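```bash
cat >> h.py <<'E'
def plan(x,y,z,yang):
    """delta and dr from present pose to TCP x,y,z, tool down, tool y axis at angle yang(deg) in world"""
    s=robot.sense(); M=R.from_rotvec(s['ee_rot']).as_matrix(); a=np.radians(yang)
    ty=np.array([np.cos(a),np.sin(a),0]); tz=np.array([0,0,-1.]); T=np.c_[np.cross(ty,tz),ty,tz]
    print('t',s['clock'],'pos',s['position'].round(4),'gap',s['finger_gap'],'F',s['force'].round(1))
    print('delta',(M.T@(np.array([x,y,z])-s['position'])).round(4),'dr',np.degrees(R.from_matrix(M.T@T).as_rotvec()).round(2))
E
python3 - <<'E'
from h import *
A=onplane('top',(170,160),.042);B=onplane('top',(181.75,242.25),.042);print(A,B,np.degrees(np.arctan2(*(A-B)[1::-1])))
plan(.645,-.14,.16,3)
E
```

```text
[0.64286278 0.19621618 0.042     ] [0.43168072 0.17720108 0.042     ] 5.145110667782489
t 0.1 pos [0.2281 0.5815 0.2219] gap 0.08717732272689672 F [ 0.4 -0.1  0.4]
delta [-0.6515 -0.5194  0.0626] dr [-6.000e-02  5.000e-02  6.559e+01]
```

Request:
arm_command:
  delta_pos:
    - [-0.33,-0.26,0]
    - [-0.33,-0.26,0]
    - [-0.33,-0.26,0]
    - [-0.33,-0.26,0]
    - [-0.33,-0.26,0]
    - [-0.33,-0.26,0]
    - [-0.33,-0.26,0]
    - [-0.33,-0.26,0]
    - [-0.33,-0.26,0]
    - [-0.33,-0.26,0]
  dr:
    - [0,0,7]
    - [0,0,14]
    - [0,0,21]
    - [0,0,28]
    - [0,0,35]
    - [0,0,42]
    - [0,0,49]
    - [0,0,56]
    - [0,0,62]
    - [0,0,65.6]
  fingers: 0.5

```text
clock: 0.93
position: [0.439, 0.2201, 0.2221]
ee_rot: [2.169, 2.272, -0.002]
force: [1.3, -0.0, -0.4]
finger_gap: 0.0652
```

```bash
python3 - <<'E'
from h import *
plan(.645,-.14,.16,3); print(robot.sense()['joint_pos'].round(2))
E
```

```text
t 0.9333 pos [0.439  0.2201 0.2221] gap 0.06519992856497943 F [ 1.3 -0.  -0.4]
delta [-0.3692  0.1892  0.0624] dr [-0.03  0.06 -0.35]
[-0.85  0.03  0.3   1.82 -0.01  1.3  -0.5 ]
```

Request:
arm_command:
  delta_pos:
    - [-0.369,0.189,0.02]
    - [-0.369,0.189,0.03]
    - [-0.369,0.189,0.04]
    - [-0.369,0.189,0.05]
    - [-0.369,0.189,0.06]
    - [-0.369,0.189,0.062]
    - [-0.369,0.189,0.062]
    - [-0.369,0.189,0.062]
    - [-0.369,0.189,0.062]
    - [-0.369,0.189,0.062]
  dr:
    - [0,0,0]
    - [0,0,0]
    - [0,0,0]
    - [0,0,0]
    - [0,0,0]
    - [0,0,0]
    - [0,0,0]
    - [0,0,0]
    - [0,0,0]
    - [0,0,0]

```text
clock: 1.77
position: [0.6429, -0.137, 0.1604]
ee_rot: [-2.168, -2.273, 0.002]
force: [0.3, 1.0, 0.5]
finger_gap: 0.0653
```

Request:
arm_command:
  delta_pos:
    - [0,0,0]
    - [0,0,0]
  dr:
    - [0,0,0]
    - [0,0,0]

```text
clock: 1.93
position: [0.6422, -0.1404, 0.1585]
ee_rot: [-2.173, -2.267, 0.008]
force: [-0.1, 0.2, 0.0]
finger_gap: 0.0654
```

```bash
python3 - <<'E'
from h import *
plan(.645,-.14,.16,3); print(robot.sense()['joint_pos'].round(2))
cv2.imwrite('pics/w1.png',viewer.snapshot('wrist'))
E
```

```text
t 1.9333 pos [ 0.6422 -0.1404  0.1585] gap 0.06541362106990609 F [-0.1  0.2  0. ]
delta [ 0.0003  0.0029 -0.0015] dr [-0.25  0.14 -0.57]
[-0.27  0.49  0.57  1.47 -0.27  1.26  0.37]
```

View pics/w1.png

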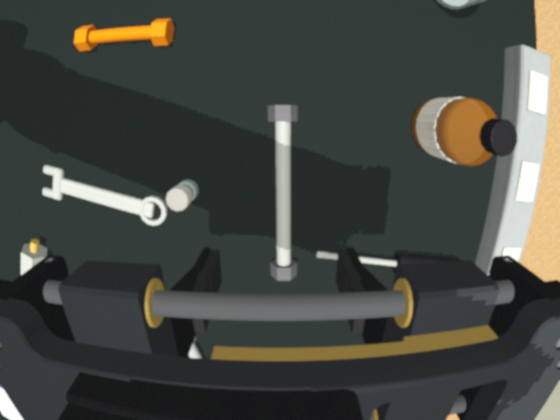

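The wrist view shows col_175 upright in the picture, with its nuts at about (283,112) and (284,270). The vial is at (181,195), and the screwdriver tip at (318,255) lies to the right.

```bash
python3 - <<'E'
from h import *
s=robot.sense(); t=(s['position'],s['ee_rot']); im=cv2.imread('pics/w1.png')
for a,b,L,w in rects(im,110,(262,100,306,268)):
    P=[onplane('wrist',p,.014,t) for p in(a,b)]
    print(a,b,w,P[0].round(4),P[1].round(4),np.linalg.norm(P[0]-P[1]),((P[0]+P[1])/2).round(4),np.degrees(np.arctan2(*(P[0]-P[1])[1::-1])))
for u in((283,105),(284,279)): print(onplane('wrist',u,.012,t).round(4))
print(onplane('wrist',(181,193),.02,t))
E
```

```text
[282. 105.] [282. 267.] 18.0 [ 0.6421 -0.0475  0.014 ] [ 0.6501 -0.2125  0.014 ] 0.1652082919898256 [ 0.6461 -0.13    0.014 ] 92.79249759687288
[ 0.643  -0.0474  0.012 ]
[ 0.6531 -0.2281  0.012 ]
[ 0.54662306 -0.13475673  0.02      ]
```

```bash
python3 - <<'E'
from h import *
plan(.648,-.139,.006,3)
E
```

```text
t 1.9833 pos [ 0.6424 -0.1379  0.1594] gap 0.06525426168326075 F [-0.5  0.6  0.4]
delta [-0.0012  0.006   0.1533] dr [-0.18  0.06 -0.41]
```

Request:
arm_command:
  delta_pos:
    - [-0.001,0.006,0.03]
    - [-0.001,0.006,0.06]
    - [-0.001,0.006,0.09]
    - [-0.001,0.006,0.115]
    - [-0.001,0.006,0.13]
    - [-0.001,0.006,0.142]
    - [-0.001,0.006,0.149]
    - [-0.001,0.006,0.153]
    - [-0.001,0.006,0.153]
    - [-0.001,0.006,0.153]
  dr:
    - [-0.2,0,-0.4]
    - [-0.2,0,-0.4]
    - [-0.2,0,-0.4]
    - [-0.2,0,-0.4]
    - [-0.2,0,-0.4]
    - [-0.2,0,-0.4]
    - [-0.2,0,-0.4]
    - [-0.2,0,-0.4]
    - [-0.2,0,-0.4]
    - [-0.2,0,-0.4]

```text
clock: 2.82
position: [0.6487, -0.1389, 0.0075]
ee_rot: [2.161, 2.277, 0.001]
force: [0.7, 0.3, 1.1]
finger_gap: 0.0653
```

Request:
arm_command:
  delta_pos:
    - [0,0,0]
    - [0,0,0]
    - [0,0,0]
    - [0,0,0]
    - [0,0,0]
    - [0,0,0]
    - [0,0,0]
  dr:
    - [0,0,0]
    - [0,0,0]
    - [0,0,0]
    - [0,0,0]
    - [0,0,0]
    - [0,0,0]
    - [0,0,0]
  fingers: -1

```text
clock: 3.4
position: [0.6487, -0.1389, 0.0074]
ee_rot: [2.161, 2.277, 0.001]
force: [0.2, 0.1, 0.3]
finger_gap: 0.0266
```

```bash
python3 - <<'E'
from h import *
plan(.574,.19,.16,6.3)
E
```

```text
t 3.4 pos [ 0.6487 -0.1389  0.0074] gap 0.026617259728739708 F [0.2 0.1 0.3]
delta [ 0.3322 -0.0571 -0.1531] dr [ 0.1   0.07 -3.31]
```

Request:
arm_command:
  delta_pos:
    - [0,0,0]
    - [0,0,0]
    - [0,0,0]
    - [0,0,0]
    - [0,0,-0.02]
    - [0,0,-0.05]
    - [0,0,-0.09]
    - [0,0,-0.13]
    - [0,0,-0.153]
    - [0,0,-0.153]
  dr:
    - [0,0,0]
    - [0,0,0]
    - [0,0,0]
    - [0,0,0]
    - [0,0,0]
    - [0,0,0]
    - [0,0,0]
    - [0,0,0]
    - [0,0,0]
    - [0,0,0]

```text
clock: 4.23
position: [0.6511, -0.1396, 0.1666]
ee_rot: [2.157, 2.272, 0.009]
force: [1.1, -0.2, -2.1]
finger_gap: 0.0128
```

Request:
arm_command:
  delta_pos:
    - [0.332,-0.057,0]
    - [0.332,-0.057,0]
    - [0.332,-0.057,0]
    - [0.332,-0.057,0]
    - [0.332,-0.057,0]
    - [0.332,-0.057,0]
    - [0.332,-0.057,0]
    - [0.332,-0.057,0]
    - [0.332,-0.057,0]
    - [0.332,-0.057,0]
  dr:
    - [0,0,-0.5]
    - [0,0,-1]
    - [0,0,-1.5]
    - [0,0,-2]
    - [0,0,-2.5]
    - [0,0,-3]
    - [0,0,-3.3]
    - [0,0,-3.3]
    - [0,0,-3.3]
    - [0,0,-3.3]

```text
clock: 5.07
position: [0.5752, 0.1931, 0.1636]
ee_rot: [2.084, 2.341, 0.007]
force: [0.4, -1.1, -2.4]
finger_gap: 0.0132
```

Request:
arm_command:
  delta_pos:
    - [0,0,0]
    - [0,0,0]
  dr:
    - [0,0,0]
    - [0,0,0]

```text
clock: 5.23
position: [0.5749, 0.1925, 0.1626]
ee_rot: [2.085, 2.341, 0.005]
force: [0.3, -0.2, -3.2]
finger_gap: 0.0129
```

```bash
python3 - <<'E'
from h import *
plan(.574,.19,.16,6.3)
cv2.imwrite('pics/w2.png',viewer.snapshot('wrist'))
E
```

```text
t 5.2333 pos [0.5749 0.1925 0.1626] gap 0.012913116576598051 F [ 0.3 -0.2 -3.2]
delta [-0.0024 -0.0012  0.0026] dr [0.42 0.17 0.33]
```

View pics/w2.png

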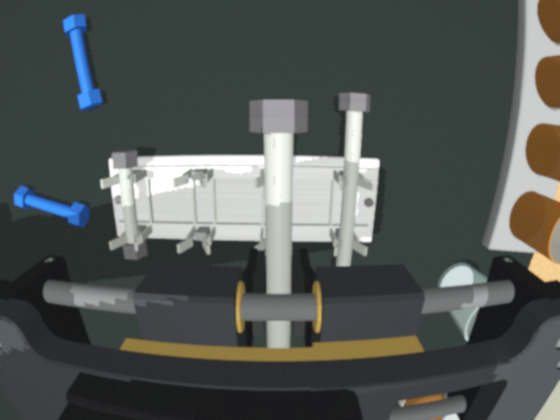

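The held col_175 runs down the centre of the picture. The rack's upper-row jaws are at (197,178) and (351,180), and the lower row at (201,240). The seated col_210 has its nut at (353,101), and the nuts of col_105 are at (124,159) and (135,251).

```bash
python3 - <<'E'
from h import *
s=robot.sense(); t=(s['position'],s['ee_rot']); im=cv2.imread('pics/w2.png'); g=cv2.cvtColor(im,6)
for r in(120,130,140,255): 
    x=np.where(g[r,325:375]>110)[0]+325; print(r,x.min(),x.max())
g2=cv2.cvtColor(im,6)
dark=((g>60)&(g<105)).astype('uint8'); n,_,st,c=cv2.connectedComponentsWithStats(dark[:265])
for i in range(n):
    if 100<st[i,4]<3000: print(st[i],c[i].round(1))
def seg(a,b,z): 
    A,B=[onplane('wrist',p,z,t) for p in(a,b)]; return A.round(4),B.round(4),((A+B)/2).round(4),np.degrees(np.arctan2(*(A-B)[1::-1])).round(2)
print('105',seg((124,159),(135,251),.042))
print('105 ends',seg((123.5,152),(135,258.5),.042))
print('210',seg((353.5,125),(346,255),.042), onplane('wrist',(353,94),.042,t))
for u in((110,158),(378,158),(118,240),(372,242)): print('corner',onplane('wrist',u,.003,t).round(4))
print('held',seg((279,135),(278,220),s['position'][2]+.005))
E
```

```text
120 346 362
130 345 361
140 345 361
255 334 366
[538   0  22  43 752] [550.1  17.9]
[  6  22  22  26 120] [15.6 35.4]
[ 536   56   24   52 1033] [549.   80.5]
[ 526  125   34   55 1535] [544.5 150.4]
[ 510  192   50   65 2073] [534.3 219.9]
[108 233 146  28 412] [159.4 247.8]
[291 242  46  23 343] [318.8 255.5]
105 (array([0.4273, 0.2213, 0.042 ]), array([0.4373, 0.1279, 0.042 ]), array([0.4323, 0.1746, 0.042 ]), np.float64(96.06))
105 ends (array([0.4266, 0.228 , 0.042 ]), array([0.4367, 0.1192, 0.042 ]), array([0.4317, 0.1736, 0.042 ]), np.float64(95.29))
210 (array([0.6339, 0.2727, 0.042 ]), array([0.6482, 0.1496, 0.042 ]), array([0.6411, 0.2111, 0.042 ]), np.float64(96.65)) [0.6296592  0.29990294 0.042     ]
corner [0.3907 0.214  0.003 ]
corner [0.6746 0.243  0.003 ]
corner [0.3979 0.1186 0.003 ]
corner [0.6864 0.1507 0.003 ]
held (array([0.5678, 0.2637, 0.1678]), array([0.5723, 0.2209, 0.1678]), array([0.57  , 0.2423, 0.1678]), np.float64(95.97))
```

```bash
python3 - <<'E'
from h import *
plan(.5713,.1885,.07,6.1)
E
```

```text
t 5.2833 pos [0.5751 0.192  0.1628] gap 0.012789475276126904 F [-0.6 -0.6 -2.6]
delta [-0.0028 -0.0049  0.0928] dr [0.44 0.17 0.48]
```

Request:
arm_command:
  delta_pos:
    - [-0.003,-0.005,0.02]
    - [-0.003,-0.005,0.04]
    - [-0.003,-0.005,0.06]
    - [-0.003,-0.005,0.075]
    - [-0.003,-0.005,0.085]
    - [-0.003,-0.005,0.093]
    - [-0.003,-0.005,0.093]
    - [-0.003,-0.005,0.093]
  dr:
    - [0.4,0.2,0.5]
    - [0.4,0.2,0.5]
    - [0.4,0.2,0.5]
    - [0.4,0.2,0.5]
    - [0.4,0.2,0.5]
    - [0.4,0.2,0.5]
    - [0.4,0.2,0.5]
    - [0.4,0.2,0.5]

```text
clock: 5.95
position: [0.5715, 0.1879, 0.0701]
ee_rot: [2.101, 2.335, 0.001]
force: [0.9, -0.1, -2.0]
finger_gap: 0.0128
```

```bash
python3 - <<'E'
from h import *
plan(.5713,.1885,.037,6.1)
E
```

```text
t 5.95 pos [0.5715 0.1879 0.0701] gap 0.012845268651951637 F [ 0.9 -0.1 -2. ]
delta [ 0.0006 -0.0002  0.0331] dr [ 0.05 -0.02 -0.06]
```

Request:
arm_command:
  delta_pos:
    - [0,0,0.005]
    - [0,0,0.01]
    - [0,0,0.014]
    - [0,0,0.017]
    - [0,0,0.02]
    - [0,0,0.022]
    - [0,0,0.024]
  dr:
    - [0,0,0]
    - [0,0,0]
    - [0,0,0]
    - [0,0,0]
    - [0,0,0]
    - [0,0,0]
    - [0,0,0]

```text
clock: 6.53
position: [0.5721, 0.1881, 0.0467]
ee_rot: [2.101, 2.335, 0.003]
force: [-2.6, -0.5, 6.4]
finger_gap: 0.0128
```

Request:
arm_command:
  delta_pos:
    - [0,0,0.002]
    - [0,0,0.004]
    - [0,0,0.006]
    - [0,0,0.008]
  dr:
    - [0,0,0]
    - [0,0,0]
    - [0,0,0]
    - [0,0,0]

```text
clock: 6.87
position: [0.5716, 0.1882, 0.0384]
ee_rot: [-2.101, -2.335, -0.002]
force: [-4.1, 0.1, -2.3]
finger_gap: 0.013
```

Request:
arm_command:
  delta_pos:
    - [0,0,0.001]
    - [0,0,0.002]
    - [0,0,0.002]
  dr:
    - [0,0,0]
    - [0,0,0]
    - [0,0,0]

```text
clock: 7.12
position: [0.5713, 0.1881, 0.037]
ee_rot: [-2.101, -2.335, -0.001]
force: [-8.1, -0.4, 10.8]
finger_gap: 0.0132
```

Request:
arm_command:
  delta_pos:
    - [0,0,0]
    - [0,0,0]
    - [0,0,0]
    - [0,0,0]
    - [0,0,0]
    - [0,0,0]
  dr:
    - [0,0,0]
    - [0,0,0]
    - [0,0,0]
    - [0,0,0]
    - [0,0,0]
    - [0,0,0]
  fingers: 0

```text
clock: 7.62
position: [0.5714, 0.1881, 0.0369]
ee_rot: [-2.101, -2.335, -0.001]
force: [0.4, -0.0, -0.9]
finger_gap: 0.0408
```

Request:
arm_command:
  delta_pos:
    - [0,0,-0.02]
    - [0,0,-0.05]
    - [0,0,-0.09]
    - [0,0,-0.12]
    - [0,0,-0.13]
    - [0,0,-0.13]
  dr:
    - [0,0,0]
    - [0,0,0]
    - [0,0,0]
    - [0,0,0]
    - [0,0,0]
    - [0,0,0]

```text
clock: 8.12
position: [0.573, 0.1885, 0.1702]
ee_rot: [2.101, 2.334, 0.01]
force: [0.4, -0.5, -0.2]
finger_gap: 0.0438
```

```bash
python3 - <<'E'
from h import *
plan(.5505,-.381,.16,17.4)
cv2.imwrite('pics/w3.png',viewer.snapshot('wrist'))
E
```

```text
t 8.1167 pos [0.573  0.1885 0.1702] gap 0.043758880980821584 F [ 0.4 -0.5 -0.2]
delta [-0.564  -0.0823  0.0079] dr [  0.32  -0.15 -11.36]
```

View pics/w3.png

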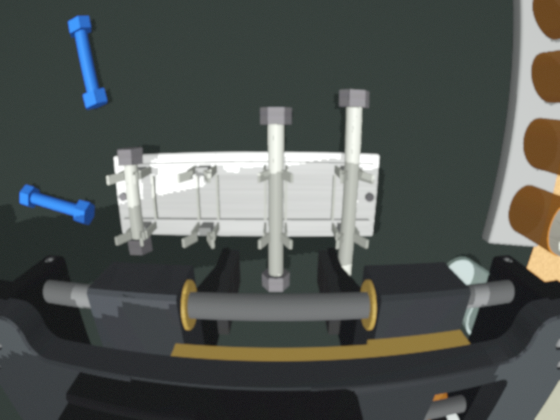

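col_175 is seated parallel to col_210, with nuts at (276,115) and (276,282). Next is col_140.

Request:
arm_command:
  delta_pos:
    - [-0.4,-0.058,0]
    - [-0.4,-0.058,0]
    - [-0.4,-0.058,0]
    - [-0.4,-0.058,0]
    - [-0.4,-0.058,0]
    - [-0.4,-0.058,0]
    - [-0.4,-0.058,0]
    - [-0.4,-0.058,0]
    - [-0.4,-0.058,0]
    - [-0.4,-0.058,0]
  dr:
    - [0,0,-1]
    - [0,0,-2]
    - [0,0,-3.5]
    - [0,0,-5]
    - [0,0,-6.5]
    - [0,0,-8]
    - [0,0,-9.5]
    - [0.3,0,-11.3]
    - [0.3,0,-11.3]
    - [0.3,0,-11.3]
  fingers: 0.5

```text
clock: 9.0
position: [0.5544, -0.2198, 0.165]
ee_rot: [-1.862, -2.524, 0.005]
force: [-0.7, -0.3, 0.0]
finger_gap: 0.0653
```

```bash
python3 - <<'E'
from h import *
plan(.5505,-.381,.16,17.4)
E
```

```text
t 9.0 pos [ 0.5544 -0.2198  0.165 ] gap 0.0652571497691217 F [-0.7 -0.3  0. ]
delta [-0.1529 -0.0513  0.005 ] dr [-0.31 -0.11 -0.22]
```

Request:
arm_command:
  delta_pos:
    - [-0.153,-0.051,0.005]
    - [-0.153,-0.051,0.005]
    - [-0.153,-0.051,0.005]
    - [-0.153,-0.051,0.005]
    - [-0.153,-0.051,0.005]
    - [-0.153,-0.051,0.005]
    - [-0.153,-0.051,0.005]
    - [-0.153,-0.051,0.005]
  dr:
    - [-0.3,0,0]
    - [-0.3,0,0]
    - [-0.3,0,0]
    - [-0.3,0,0]
    - [-0.3,0,0]
    - [-0.3,0,0]
    - [-0.3,0,0]
    - [-0.3,0,0]

```text
clock: 9.67
position: [0.5512, -0.3792, 0.1588]
ee_rot: [-1.86, -2.527, -0.002]
force: [0.7, 0.8, 0.5]
finger_gap: 0.0653
```

```bash
python3 - <<'E'
from h import *
s=robot.sense(); t=(s['position'],s['ee_rot'])
im=viewer.snapshot('wrist'); cv2.imwrite('pics/w4.png',im)
for a,b,L,w in rects(im,125,(240,60,330,285),300):
    P=[onplane('wrist',p,.014,t) for p in(a,b)]
    print(a,b,w,np.linalg.norm(P[0]-P[1]),((P[0]+P[1])/2).round(4),np.degrees(np.arctan2(*(P[0]-P[1])[1::-1])))
plan(.5505,-.381,.006,17.4)
E
```

```text
[277.5 129. ] [277.5 270. ] 27.0 0.14561464860021298 [ 0.5526 -0.3837  0.014 ] 107.28799420081766
t 9.7167 pos [ 0.5515 -0.3791  0.1592] gap 0.06540026455005298 F [-1.1  0.   0.6]
delta [-0.0021 -0.0014  0.1532] dr [-0.02 -0.19 -0.09]
```

View pics/w4.png

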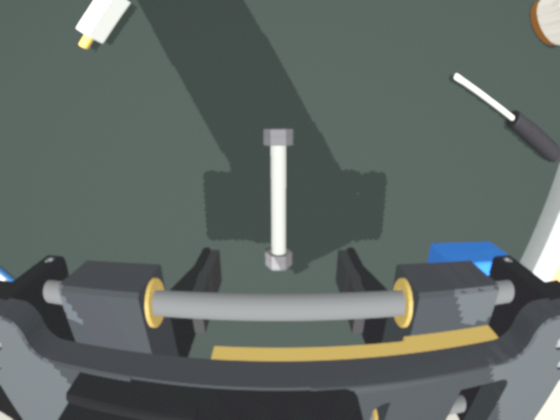

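Both nuts of col_140 are visible, at (278,136) and (278,260), with nothing between the fingers.

Request:
arm_command:
  delta_pos:
    - [-0.003,-0.001,0.03]
    - [-0.003,-0.001,0.06]
    - [-0.003,-0.001,0.09]
    - [-0.003,-0.001,0.115]
    - [-0.003,-0.001,0.13]
    - [-0.003,-0.001,0.142]
    - [-0.003,-0.001,0.149]
    - [-0.003,-0.001,0.153]
    - [-0.003,-0.001,0.153]
    - [-0.003,-0.001,0.153]
  dr:
    - [0,0,0]
    - [0,0,0]
    - [0,0,0]
    - [0,0,0]
    - [0,0,0]
    - [0,0,0]
    - [0,0,0]
    - [0,0,0]
    - [0,0,0]
    - [0,0,0]

```text
clock: 10.55
position: [0.5518, -0.3822, 0.0073]
ee_rot: [-1.861, -2.529, -0.003]
force: [0.4, -0.8, -0.1]
finger_gap: 0.0653
```

Request:
arm_command:
  delta_pos:
    - [0,0,0]
    - [0,0,0]
    - [0,0,0]
    - [0,0,0]
    - [0,0,0]
    - [0,0,0]
    - [0,0,0]
    - [0,0,0]
    - [0,0,0]
    - [0,0,0]
  dr:
    - [0,0,0]
    - [0,0,0]
    - [0,0,0]
    - [0,0,0]
    - [0,0,0]
    - [0,0,0]
    - [0,0,0]
    - [0,0,0]
    - [0,0,0]
    - [0,0,0]
  fingers: -1

```text
clock: 11.38
position: [0.5518, -0.3822, 0.0073]
ee_rot: [-1.861, -2.529, -0.003]
force: [1.8, 0.3, 0.3]
finger_gap: 0.0129
```

Request:
arm_command:
  delta_pos:
    - [0,0,0]
    - [0,0,-0.02]
    - [0,0,-0.05]
    - [0,0,-0.09]
    - [0,0,-0.13]
    - [0,0,-0.155]
    - [0,0,-0.155]
    - [0,0,-0.155]
  dr:
    - [0,0,0]
    - [0,0,0]
    - [0,0,0]
    - [0,0,0]
    - [0,0,0]
    - [0,0,0]
    - [0,0,0]
    - [0,0,0]

```text
clock: 12.05
position: [0.5523, -0.3829, 0.1634]
ee_rot: [1.861, 2.53, 0.004]
force: [0.2, 0.2, -4.1]
finger_gap: 0.0129
```

```bash
python3 - <<'E'
from h import *
plan(.5017,.181,.16,6.1)
E
```

```text
t 12.05 pos [ 0.5523 -0.3829  0.1634] gap 0.012876452352548522 F [ 0.2  0.2 -4.1]
delta [0.5534 0.1196 0.0041] dr [ 0.13 -0.06 11.22]
```

Request:
arm_command:
  delta_pos:
    - [0.38,0.082,0]
    - [0.38,0.082,0]
    - [0.38,0.082,0]
    - [0.38,0.082,0]
    - [0.38,0.082,0]
    - [0.38,0.082,0]
    - [0.38,0.082,0]
    - [0.38,0.082,0]
    - [0.38,0.082,0]
    - [0.38,0.082,0]
  dr:
    - [0,0,1]
    - [0,0,2]
    - [0,0,3.5]
    - [0,0,5]
    - [0,0,6.5]
    - [0,0,8]
    - [0,0,9.5]
    - [0,0,11.2]
    - [0,0,11.2]
    - [0,0,11.2]

```text
clock: 12.88
position: [0.5154, 0.0116, 0.1618]
ee_rot: [-2.089, -2.342, -0.002]
force: [0.8, 0.7, -1.8]
finger_gap: 0.0132
```

```bash
python3 - <<'E'
from h import *
plan(.5017,.181,.16,6.1)
E
```

```text
t 12.8833 pos [0.5154 0.0116 0.1618] gap 0.013159074408836952 F [ 0.8  0.7 -1.8]
delta [0.1698 0.0057 0.0024] dr [-0.07 -0.19  0.45]
```

Request:
arm_command:
  delta_pos:
    - [0.17,0.006,0.002]
    - [0.17,0.006,0.002]
    - [0.17,0.006,0.002]
    - [0.17,0.006,0.002]
    - [0.17,0.006,0.002]
    - [0.17,0.006,0.002]
    - [0.17,0.006,0.002]
    - [0.17,0.006,0.002]
  dr:
    - [0,0,0.4]
    - [0,0,0.4]
    - [0,0,0.4]
    - [0,0,0.4]
    - [0,-0.2,0.4]
    - [0,-0.2,0.4]
    - [0,-0.2,0.4]
    - [0,-0.2,0.4]

```text
clock: 13.55
position: [0.5015, 0.1798, 0.1592]
ee_rot: [-2.1, -2.336, 0.005]
force: [0.4, -0.9, -2.5]
finger_gap: 0.0129
```

```bash
python3 - <<'E'
from h import *
plan(.5017,.181,.07,6.1)
cv2.imwrite('pics/w5.png',viewer.snapshot('wrist'))
E
```

```text
t 13.55 pos [0.5015 0.1798 0.1592] gap 0.012917489925815184 F [ 0.4 -0.9 -2.5]
delta [0.0013 0.0006 0.0892] dr [-0.18  0.09 -0.01]
```

View pics/w5.png

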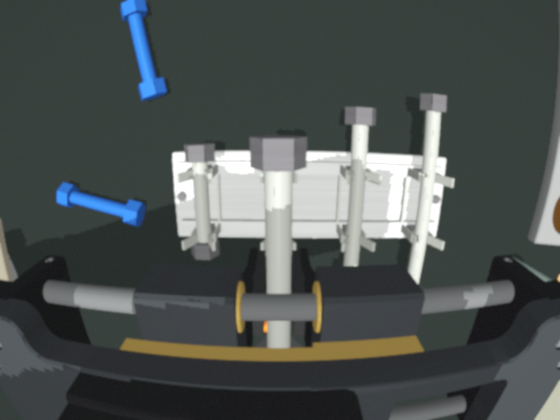

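The held col_140 (x≈279) is midway between col_105 (203) and col_175 (356).

Request:
arm_command:
  delta_pos:
    - [0.001,0.001,0.025]
    - [0.001,0.001,0.05]
    - [0.001,0.001,0.07]
    - [0.001,0.001,0.083]
    - [0.001,0.001,0.089]
    - [0.001,0.001,0.089]
    - [0.001,0.001,0.089]
  dr:
    - [-0.2,0,0]
    - [-0.2,0,0]
    - [-0.2,0,0]
    - [-0.2,0,0]
    - [-0.2,0,0]
    - [-0.2,0,0]
    - [-0.2,0,0]

```text
clock: 14.18
position: [0.5029, 0.1799, 0.071]
ee_rot: [2.101, 2.333, 0.0]
force: [0.4, -0.7, -2.2]
finger_gap: 0.013
```

Request:
arm_command:
  delta_pos:
    - [0,0,0.005]
    - [0,0,0.01]
    - [0,0,0.014]
    - [0,0,0.017]
    - [0,0,0.02]
    - [0,0,0.022]
    - [0,0,0.024]
  dr:
    - [0,0,0]
    - [0,0,0]
    - [0,0,0]
    - [0,0,0]
    - [0,0,0]
    - [0,0,0]
    - [0,0,0]

```text
clock: 14.77
position: [0.5028, 0.18, 0.0471]
ee_rot: [2.102, 2.333, -0.0]
force: [-3.2, -0.5, 6.1]
finger_gap: 0.0135
```

Request:
arm_command:
  delta_pos:
    - [0,0,0.002]
    - [0,0,0.004]
    - [0,0,0.006]
    - [0,0,0.008]
  dr:
    - [0,0,0]
    - [0,0,0]
    - [0,0,0]
    - [0,0,0]

```text
clock: 15.1
position: [0.5024, 0.18, 0.0388]
ee_rot: [2.102, 2.334, -0.001]
force: [-5.1, -0.5, -0.8]
finger_gap: 0.0125
```

Request:
arm_command:
  delta_pos:
    - [0,0,0.001]
    - [0,0,0.002]
    - [0,0,0.0022]
  dr:
    - [0,0,0]
    - [0,0,0]
    - [0,0,0]

```text
clock: 15.35
position: [0.5018, 0.1798, 0.0368]
ee_rot: [-2.103, -2.334, 0.003]
force: [-9.6, -3.2, 11.4]
finger_gap: 0.0128
```

Request:
arm_command:
  delta_pos:
    - [0,0,0]
    - [0,0,0]
    - [0,0,0]
    - [0,0,0]
    - [0,0,0]
    - [0,0,0]
  dr:
    - [0,0,0]
    - [0,0,0]
    - [0,0,0]
    - [0,0,0]
    - [0,0,0]
    - [0,0,0]
  fingers: 0

```text
clock: 15.85
position: [0.502, 0.1798, 0.0369]
ee_rot: [2.102, 2.334, -0.002]
force: [0.1, -0.3, -0.3]
finger_gap: 0.041
```

Request:
arm_command:
  delta_pos:
    - [0,0,-0.02]
    - [0,0,-0.05]
    - [0,0,-0.09]
    - [0,0,-0.12]
    - [0,0,-0.14]
    - [0,0,-0.14]
    - [0,0,-0.14]
    - [0,0,-0.14]
  dr:
    - [0,0,0]
    - [0,0,0]
    - [0,0,0]
    - [0,0,0]
    - [0,0,0]
    - [0,0,0]
    - [0,0,0]
    - [0,0,0]

```text
clock: 16.52
position: [0.5017, 0.1799, 0.176]
ee_rot: [-2.102, -2.334, 0.004]
force: [0.1, 0.1, -1.3]
finger_gap: 0.0439
```

```bash
python3 - <<'E'
from h import *
s=robot.sense();t=(s['position'],s['ee_rot']);print(t)
w=viewer.snapshot('wrist'); sc=viewer.snapshot('scene')
cv2.imwrite('pics/fin.png',np.hstack([cv2.resize(w,(400,300)),cv2.resize(sc[120:330,220:500],(400,300))]))
cv2.imwrite('pics/w6.png',w)
E
```

```text
(array([0.50169426, 0.17986918, 0.17602891]), array([-2.1023556 , -2.33417859,  0.00382558]))
```

View pics/fin.png

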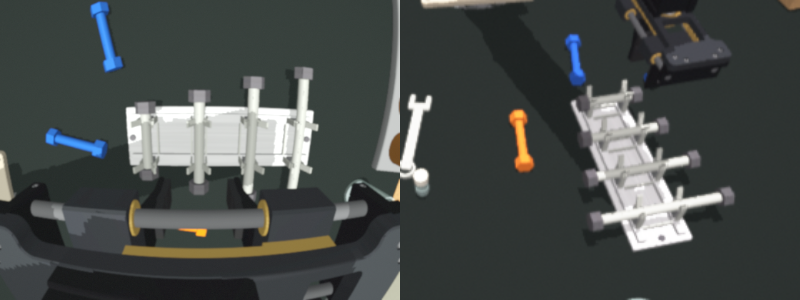

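```bash
python3 - <<'E'
from h import *
s=robot.sense();t=(s['position'],s['ee_rot'])
def m(a,b): 
    A,B=[onplane('wrist',np.array(p)*1.4,.042,t) for p in(a,b)]; print(((A+B)/2).round(4),np.linalg.norm(A-B).round(3))
m((199,90),(199,193)); m((146,102),(148,180))
robot.hand_in()
E
```

```text
[0.5023 0.1788 0.042 ] 0.144
[0.4319 0.1741 0.042 ] 0.11
the job is handed in; nothing more can be done
```

I clipped both loose columns into the rack and handed the job in at about 16.6 s of the 64 s allowed. col_175 is in the place beside col_210, and col_140 is in the place beside col_105, so the four run in order of length.

- **Seating:** Each column snapped past the jaws, then met the blocks: the push-back rose to about 11 N. By the tool height, each axis was then about 42 mm above the bench. Both came free cleanly when the fingers opened.
- **Last pictures:** All four columns lie parallel in their clips. The measured middle of col_140 is about 2 mm from its place. The middle of col_175 was not measured again after seating; it was released within about 1 mm of its estimated place, give or take a few millimetres for how centrally it was gripped. col_105 read at the same spot as before, while col_210 was only judged by eye.
- **Wrench and vial:** The arm never came near them while it was low. The last picture shows both in it, the vial upright, though I did not measure their positions again.
- **Failed checks:** None failed or disagreed.

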